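# Open the push-and-turn jar at the watch stall

## Task

Slide the green jar along its track until its sled is against the red stop, then press the white safety cap down, and while it is pressed twist it anticlockwise (seen from above) until it is free. Lift the cap about 5 cm clear of the jar and finish while holding it there, still and level in the gripper above the jar, with the jar still at the red stop. Leave the loupe, the watch head, the two bands and the screwdriver where they lie.

Things in the scene. Friction and masses are not known exactly. Their poses are not given: they have to be found in the camera images.
- track: Fixed aluminium slide track, 254 x 89 mm, red stop block (28 mm high) at its +x end. Origin: centre of its underside, on the table; x runs along it to the red stop, z up. Floor 4 mm above the table. Side lips (top at 16.5 mm, 62 mm between them) overhang the jar's sled: it slides along x but cannot be lifted out or turned (play 1.5 mm each way).
- home (a point): Point on the track's axis, 4 mm above the table, where the jar's origin is when its sled is fully against the red stop (70 mm from the track's origin along x). The jar starts 70 to 136 mm short of it.
- jar: Squat green glass jar, 0.45 kg, fixed on a grey sled of 90 x 70 x 8 mm that slides in the track with plain friction (a few N). Origin: centre of the sled's underside; x along the track to the red stop, z up. Above the origin: body of 48 mm diameter from 8 to 40 mm, neck of 29 mm diameter with a 43 mm flange, up to 63 mm. 78 mm high with its cap.
- mouth (a point): Centre of the jar's mouth, on its axis at the neck's top, 63 mm above the jar's origin. With the cap off, a black sprung rubber seal of 24 mm diameter stands 15 mm out of it.
- cap: White round ribbed push-and-turn cap, 52 mm diameter, 26.5 mm high, 40 g; red pointer bar on top along its +x. Origin: centre of the open lower rim, z up. Locked: origin 51 mm above the jar's origin, x along the jar's x. It can be gripped across any diameter, and the jar may be slid along by it.
- cap_top (a point): Centre of the cap's top, 26.5 mm above its origin. A spring pushes the cap up (4 N locked). Press at least 6 mm down (8 N; hard stop at 10 mm, 10 N) and keep it down while turning anticlockwise seen from above. Free to lift from 48 degrees of turn to the stop at about 70; 60 is best. There the spring can raise it 5 mm. Unpressed it turns only a few degrees.
- loupe: Bystander: loupe lying flat, 60 mm steel rim with a brown horn grip, 150 mm long, 15 mm high. Origin: under the lens centre; grip to -x.
- watch_head: Bystander: chrome watch head without bands, 40 mm across, 11 mm high. Origin: centre of the underside.
- band_red: Bystander: rigid red resin watch band, a closed hoop of 62 mm diameter, 20 mm high, lying on its edge. Origin: centre of the underside.
- band_navy: Bystander: the same hoop in navy blue. Origin: centre of the underside.
- screwdriver: Bystander: screwdriver, 140 mm long, lying along its own x. Origin: underside of its middle.

How it is judged (in metres and radians):
On the way, in this order (a step that is already met when the one before it is completed fails the run):
1. the jar stands against the red stop, cap still locked (x of jar in the frame of track above 0.065 m and angle between jar's own z axis and vertical below 0.08 rad and angle between the x axis of cap and the x axis of jar, either way round below 0.3 rad), for 0.2 s.
2. the cap is pressed down at least 5 mm (x of jar in the frame of track above 0.065 m and angle between jar's own z axis and vertical below 0.08 rad and z of cap in the frame of jar below 0.046 m), for 0.1 s.
3. the cap is twisted free (over 42 degrees) (x of jar in the frame of track above 0.065 m and angle between jar's own z axis and vertical below 0.08 rad and angle between the x axis of cap and the x axis of jar, either way round above 0.74 rad), for 0.1 s.
At the end, for the whole second after the job is handed in: The cap is held in the fingers (over 1 N), touching nothing of the jar, its lower rim 95 to 220 mm above the jar's origin (locked: 51 mm), within 30 mm of the jar's axis, tilted less than 0.2 rad and still (under 20 mm/s); the jar upright and within 5 mm of the red stop (x of jar in the frame of track above 0.065 m and angle between jar's own z axis and vertical below 0.08 rad and z of cap in the frame of jar between 0.095 and 0.22 m and horizontal distance between cap and jar below 0.03 m and angle between cap's own z axis and vertical below 0.2 rad and contact force between cap and the fingers above 1 N and contact force between cap and jar below 0.1 N and linear speed of each of cap, jar below 0.02 m/s); the arm keeps its last pose, push and grip.
It fails at once if the loupe is moved more than 25 mm (distance of loupe from where it was at the start of the episode above 0.025 m).
It fails at once if the watch head is moved more than 25 mm (distance of watch_head from where it was at the start of the episode above 0.025 m).
It fails at once if the band red is moved more than 25 mm (distance of band_red from where it was at the start of the episode above 0.025 m).
It fails at once if the band navy is moved more than 25 mm (distance of band_navy from where it was at the start of the episode above 0.025 m).
It fails at once if the screwdriver is moved more than 25 mm (distance of screwdriver from where it was at the start of the episode above 0.025 m).
It also fails if it takes over 40 s, if anything falls off the work surface, if the arm or the gripper's body presses on something with over 40 N, if the wrist force passes 120 N, or if a joint passes its speed limit or range.

## Robot

A 6-joint arm with a two-finger parallel gripper is mounted at the origin on the work surface. World frame = base frame: x ahead of the robot, y to its left, z up, the work surface at z = 0. Lengths are in m, angles in degrees, forces in N, time in s.
With the tool pointing down it reaches from about 0.35 to 0.875 m from the base axis. Payload 4.2 kg.
Tool frame: the origin (TCP) lies at the very end of the fingers, on their centre line; the grasp point (between the pads) lies behind it (r.grip_point_offset is the z of the grasp point in the tool frame, in m); z points along the fingers, y is the direction in which the jaws open and shut (so a half turn about z gives the same grasp; the last joint's range is limited). The gripper opens to 87 mm and grips with 3 to 60 N. Pads are 19 mm wide; open, the fingers measure 117 mm over their backs; the gripper's body (75 mm by 190 mm) begins 51 mm behind the grasp point.
Start: joints at [88.728, 22.042, 0.453, 0, -68.411, -14.817], TCP at [0.173, 0.601, 0.223] pointing down, gripper open.
Joint ranges: [-179.83, 179.83], [-69.29, 118.12], [-61.27, 80.66], [-181.25, 117.63], [-171.15, -9.14], [-177.46, 177.46]. Speed limits (degrees/s): [159.86, 159.86, 180, 180, 180, 180].

## Interface

Orientations are given as a 3x3 rotation matrix whose columns are the frame's x, y, z axes.
In Python, from station import r, capture, workorder gives the robot as it stands. The module is installed in compiled form; this text tells all that it offers.
- The arm moves only by the shell command python3 -m crank 'ROWS'. ROWS is JSON, a list of rows, each an object with "delta_rot": the turn, a rotation vector about the tool's x, y, z in rad, a list of three; "linear": the shift along the tool's x, y, z in m, a list of three; "gripper": the opening in per cent of the stroke, from 0 (shut) to 100 (fully open). A call has 1 to 10 rows; each row shifts and turns the commanded pose from where the row before left it, along the tool's axes as they then stand; what a row does not reach is not made up. A row lasts 1/8 s, in which the tool goes at most 62.5 mm and 10.7 degrees, less where a joint would pass 70% of its speed; a pose out of reach is approached as far as the arm can. A call is refused whole if a number of a shift passes 0.0625 or a number of a turn 0.188, either way. A call with a gripper value outside its range is refused whole. The fingers move at their own pace and stop on an object; the grip force is fixed at half the most. Time passes only in rows, so rows that do not move let the fingers close. It gives the time, the measured TCP pose, the force and the opening at its end, in the units of the state.
- r.sense(): the state, without advancing time (a new reading comes with each control period).
- capture(name): name is "scene" or "top" or "wrist"; returns a dict with "img" (384x512x3 uint8, blue, green, red), "fx", "fy", "cx", "cy" (pixels), "dist_coeffs" ([k1, k2, p1, p2, k3] as OpenCV has them; the pictures are not rectified), "world_from_camera" (4x4, takes a point from camera to world coordinates). Camera axes: x right, y down, z forward; pixel columns grow to the right and rows downward; lengths in m; the calibration is good to about 2 mm. A picture is of the moment at which its call begins. There is no depth.
- workorder.finish_job(): hands the job in, once; it reports no verdict.
The state is a dict: "time_s": time; "joints": joint angles; "joint_velocities": joint speeds; "effort": joint torques, N m; "tcp_pos": TCP position; "ee_rot": TCP orientation; "wrist_force": force on the tool from outside, world axes, zero at the start; "moment": the same for the moment, N m; "gripper_width": opening from 0.0 (shut) to 1.0 (fully open).
Only numpy, scipy, OpenCV 4.12 (cv2) and the standard library are available. Lean on these libraries where they do the work, as an engineer would, in place of code of your own. Each camera call takes 0.05 s, during which the arm holds its last target.

## Working session

There is one attempt and no reset: what is moved stays moved. The work goes in short steps, Python scripts to look and compute and a shell command to move; the robot and the scene stay as the last step left them, time stands still between calls to the robot, and variables do not carry over. Pictures are saved under pics/ and viewed, and the job is handed in when it is done.

```bash
mkdir -p pics; python3 - <<'E'
from station import r, capture
import cv2,numpy as np
print(r.sense()); print(r.grip_point_offset)
for n in ["scene","top","wrist"]:
    c=capture(n); cv2.imwrite(f"pics/{n}0.png",c["img"]); print(n,c["fx"],c["fy"],c["cx"],c["cy"],c["dist_coeffs"],np.round(c["world_from_camera"],3).tolist())
E
```

```text
{'time_s': 0.0, 'joints': array([ 8.87306905e+01,  2.20908028e+01,  3.79927248e-01, -2.96021613e-02,
       -6.84109195e+01, -1.48173221e+01]), 'joint_velocities': array([ 0.06319439,  0.09300862, -0.08181354,  0.01521146, -0.03271128,
       -0.02803063]), 'effort': array([-6.95388881e-04, -3.90670896e+01,  1.87398702e+01,  4.21993509e+00,
        1.07351015e-02, -2.10726162e-04]), 'tcp_pos': array([0.17298533, 0.59995687, 0.22145859]), 'ee_rot': array([[ 9.60791019e-01, -2.77273043e-01, -5.27379810e-04],
       [-2.77273533e-01, -9.60788695e-01, -2.11451471e-03],
       [ 7.95973705e-05,  2.17783521e-03, -9.99997625e-01]]), 'wrist_force': array([ 0.34959111, -0.16921459, -0.58852732]), 'moment': array([-0.00232043,  0.0708622 , -0.00316088]), 'gripper_width': 1.0015366158311392}
-0.0187
scene 392.5110212822185 392.5110212822185 251.96184487895027 189.59366571999925 [0.03947758 0.         0.         0.         0.        ] [[-0.254, 0.72, -0.646, 1.245], [0.967, 0.187, -0.172, 0.144], [-0.003, -0.668, -0.744, 0.825], [0.0, 0.0, 0.0, 1.0]]
top 368.9477863061379 368.9477863061379 255.3063658219312 189.14050340941768 [-0.07771042  0.          0.          0.          0.        ] [[0.02, -0.991, 0.133, 0.449], [-0.999, -0.023, -0.022, 0.004], [0.025, -0.133, -0.991, 1.342], [0.0, 0.0, 0.0, 1.0]]
wrist 301.16041580820837 301.16041580820837 258.9497171381188 190.69643324542528 [-0.04784291  0.          0.          0.          0.        ] [[-0.277, -0.919, -0.28, 0.25], [-0.961, 0.266, 0.078, 0.579], [0.003, 0.29, -0.957, 0.385], [0.0, 0.0, 0.0, 1.0]]
```

View pics/scene0.png

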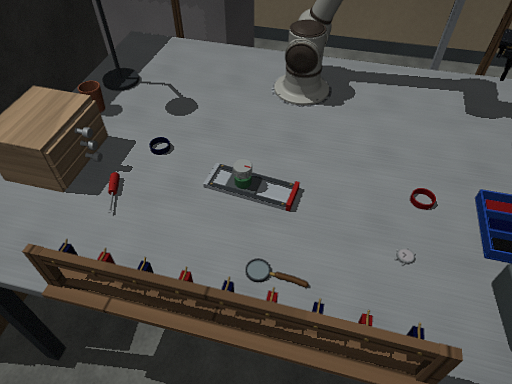

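View pics/top0.png

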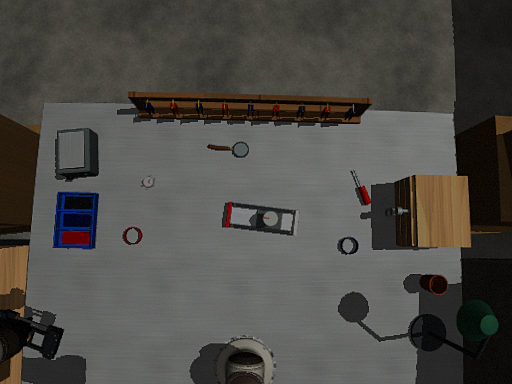

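View pics/wrist0.png

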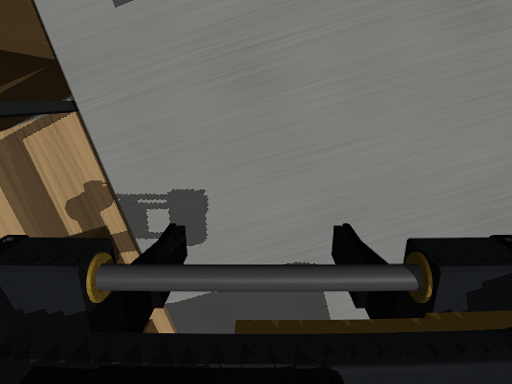

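The top view shows the track with its red stop at about (228,214) and the white end at about (296,222). The cap is at about (270,218). The bystanders are well clear of the track: navy band (348,246), screwdriver (361,190), loupe (240,149). Next I'll measure the positions.

```bash
cat > h.py <<'E'
import cv2,numpy as np
def ray(c,uv):
    K=np.array([[c["fx"],0,c["cx"]],[0,c["fy"],c["cy"]],[0,0,1]])
    p=cv2.undistortPoints(np.array([[uv]],float),K,np.array(c["dist_coeffs"]))[0,0]
    T=np.array(c["world_from_camera"]); d=T[:3,:3]@[p[0],p[1],1]; return T[:3,3],d/np.linalg.norm(d)
def plane(c,uv,z):
    o,d=ray(c,uv); return o+d*(z-o[2])/d[2]
def tri(r1,r2):
    (o1,d1),(o2,d2)=r1,r2
    A=np.array([d1,-d2]).T; s=np.linalg.lstsq(A,o2-o1,rcond=None)[0]
    a,b=o1+s[0]*d1,o2+s[1]*d2; return (a+b)/2,np.linalg.norm(a-b)
def proj(c,P):
    K=np.array([[c["fx"],0,c["cx"]],[0,c["fy"],c["cy"]],[0,0,1]])
    T=np.linalg.inv(np.array(c["world_from_camera"]))
    return cv2.projectPoints(np.array([P],float),cv2.Rodrigues(T[:3,:3])[0],T[:3,3],K,np.array(c["dist_coeffs"]))[0][0,0]
E
python3 - <<'E'
from station import r,capture
import cv2,numpy as np
for n,(x0,y0,x1,y1) in {"top":(215,190,305,245),"scene":(195,150,310,215)}.items():
    im=capture(n)["img"][y0:y1,x0:x1]
    k=6; cv2.imwrite(f"pics/{n}_z.png",cv2.resize(im,None,fx=k,fy=k,interpolation=cv2.INTER_CUBIC))
E
```

```text
(no output)
```

View pics/top_z.png

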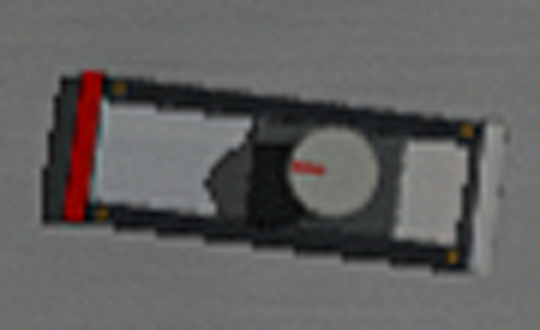

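View pics/scene_z.png

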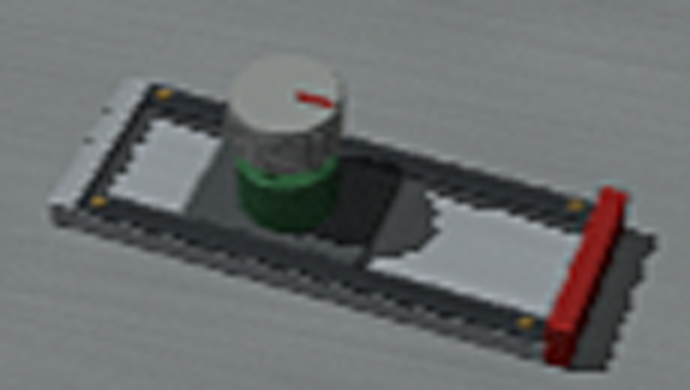

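```bash
python3 - <<'E'
from station import r,capture
from h import *
t=capture("top");s=capture("scene")
U=lambda X,x0,y0:(x0+(X[0]+.5)/6-.5,y0+(X[1]+.5)/6-.5)
T=[U(p,215,190) for p in [(120,90),(102,214),(468,131),(452,257),(335,171)]]
S=[U(p,195,150) for p in [(575,206),(525,322),(165,93),(98,201),(286,92)]]
# order: stop/away.. match by sides
names="abcde"; zs=[.0165]*4+[.0815]
pt=[plane(t,p,z) for p,z in zip(T,zs)]; ps=[plane(s,p,z) for p,z in zip(S,zs)]
for i in range(5): print(np.round(pt[i],4),np.round(ps[i],4))
for i in range(5):
  for j in (range(4) if i<4 else [4]):
    p,g=tri(ray(t,T[i]),ray(s,S[j])); 
    if g<.006: print(i,j,np.round(p,4),round(g,4))
# white cap mask & red bar
for n,c,P in (("top",t,T[4]),("scene",s,S[4])):
    im=c["img"].astype(int); x,y=map(round,P); w=im[y-9:y+10,x-12:x+13]
    m=((w[...,2]-w[...,1])>60); v,u=np.nonzero(m); print(n,"red px",u.mean()+x-12,v.mean()+y-9,m.sum())
    print(plane(c,(u.mean()+x-12,v.mean()+y-9),.0815))
# red stop all pixels in top/scene
for n,c,b in (("top",t,(215,195,240,240)),("scene",s,(270,175,310,215))):
    im=c["img"].astype(int)[b[1]:b[3],b[0]:b[2]]
    m=((im[...,2]-im[...,1])>60).astype(np.uint8); q=cv2.minAreaRect(np.argwhere(m)[:,::-1].astype(np.float32)); 
    print(n,q,[np.round(plane(c,(p[0]+b[0],p[1]+b[1]),.028),4) for p in cv2.boxPoints(q)])
E
```

```text
[0.5694 0.0484 0.0165] [0.4959 0.056  0.0165]
[0.495  0.0571 0.0165] [0.571  0.0479 0.0165]
[ 0.5493 -0.1613  0.0165] [ 0.4724 -0.1522  0.0165]
[ 0.4737 -0.1524  0.0165] [ 0.549  -0.1607  0.0165]
[ 0.52   -0.0774  0.0815] [ 0.5202 -0.0759  0.0815]
0 1 [0.5696 0.0481 0.0149] 0.0007
1 0 [0.4951 0.0565 0.0157] 0.0012
2 3 [ 0.5492 -0.161   0.0167] 0.0007
3 2 [ 0.4736 -0.1519  0.0178] 0.0005
4 4 [ 0.5198 -0.0767  0.081 ] 0.0014
top red px 265.625 217.625 8
[ 0.52118726 -0.06096946  0.0815    ]
scene red px 247.0 166.2 5
[ 0.52173674 -0.06222683  0.0815    ]
top ((13.434499740600586, 18.99126625061035), (3.238011121749878, 24.450284957885742), 7.594643592834473) [array([0.4918, 0.0791, 0.028 ]), array([0.5783, 0.0702, 0.028 ]), array([0.5771, 0.0587, 0.028 ]), array([0.4905, 0.0677, 0.028 ])]
scene ((21.497039794921875, 20.207101821899414), (4.615385055541992, 29.692310333251953), 22.619861602783203) [array([0.5955, 0.0566, 0.028 ]), array([0.491 , 0.0674, 0.028 ]), array([0.4947, 0.0801, 0.028 ]), array([0.5986, 0.0685, 0.028 ])]
```

Two views agree to about 1.5 mm. The track runs at about 84.4° in world axes and its origin is near (0.522, -0.052). Home is at about (0.529, 0.018). The jar is at (0.520, -0.077), 95 mm short of home, and the cap top comes out at z = 0.081, as expected. I'm moving above the cap now.

```bash
python3 -m crank '[{"delta_rot":[0,0,0],"linear":[0.037,0.0395,0],"gripper":100},{"delta_rot":[0,0,0],"linear":[0.037,0.0395,0],"gripper":100},{"delta_rot":[0,0,0],"linear":[0.037,0.0395,0],"gripper":100},{"delta_rot":[0,0,0],"linear":[0.037,0.0395,0],"gripper":100},{"delta_rot":[0,0,0],"linear":[0.037,0.0395,0],"gripper":100},{"delta_rot":[0,0,0],"linear":[0.037,0.0395,0],"gripper":100},{"delta_rot":[0,0,0],"linear":[0.037,0.0395,0],"gripper":100},{"delta_rot":[0,0,0],"linear":[0.037,0.0395,0],"gripper":100},{"delta_rot":[0,0,0],"linear":[0.037,0.0395,0],"gripper":100},{"delta_rot":[0,0,0],"linear":[0.037,0.0395,0],"gripper":100}]'
cat > st.py <<'E'
from station import r
import numpy as np,sys
np.set_printoptions(precision=4,suppress=True)
s=r.sense();R=s["ee_rot"];p=s["tcp_pos"]
print("t",s["time_s"],"J",s["joints"].round(1),"tcp",p,"F",s["wrist_force"].round(1),"w",round(s["gripper_width"],3))
y=np.degrees(np.arctan2(R[1,1],R[0,1])); print("yaw of tool y",round(y,2),"z axis",R[:,2])
if len(sys.argv)>3:
    g=np.array([float(a) for a in sys.argv[1:4]]); print("shift in tool",R.T@(g-p))
E
python3 st.py 0.5199 -0.0767 0.17
```

```text
time_s: 1.6
tcp_pos: [0.4198, 0.1169, 0.223]
ee_rot: [[0.961, -0.277, 0.001], [-0.277, -0.961, 0.001], [0.001, -0.001, -1.0]]
wrist_force: [1.2, -0.2, 0.2]
gripper_width: 1.0
t 1.6 J [ 37.1   3.2 -24.4   0.  -62.4  36.9] tcp [0.4198 0.1169 0.223 ] F [ 1.2 -0.2  0.2] w 1.0
yaw of tool y -106.06 z axis [ 0.0011  0.0007 -1.    ]
shift in tool [0.1497 0.1584 0.053 ]
```

```bash
python3 -m crank '[{"delta_rot":[0,0,0],"linear":[0.037,0.039,0.012],"gripper":100},{"delta_rot":[0,0,0],"linear":[0.037,0.039,0.012],"gripper":100},{"delta_rot":[0,0,0],"linear":[0.037,0.039,0.012],"gripper":100},{"delta_rot":[0,0,0],"linear":[0.037,0.039,0.012],"gripper":100},{"delta_rot":[0,0,-0.091],"linear":[0,0,0],"gripper":100},{"delta_rot":[0,0,-0.091],"linear":[0,0,0],"gripper":100},{"delta_rot":[0,0,0],"linear":[0,0,0],"gripper":100}]'
python3 st.py 0.5199 -0.0767 0.052
python3 - <<'E'
from station import capture
import cv2
for n in("top","scene","wrist"): cv2.imwrite(f"pics/{n}1.png",capture(n)["img"])
E
```

```text
time_s: 2.48
tcp_pos: [0.5182, -0.0727, 0.1745]
ee_rot: [[0.995, -0.1, -0.0], [-0.1, -0.995, 0.0], [-0.0, -0.0, -1.0]]
wrist_force: [-0.2, 0.2, 0.2]
gripper_width: 0.999
t 2.475 J [  9.8  14.6 -17.9  -0.  -57.6  74.5] tcp [ 0.5182 -0.0727  0.1745] F [-0.2  0.2  0.2] w 0.999
yaw of tool y -95.75 z axis [-0.0001  0.     -1.    ]
shift in tool [0.0021 0.0038 0.1225]
```

View pics/wrist1.png

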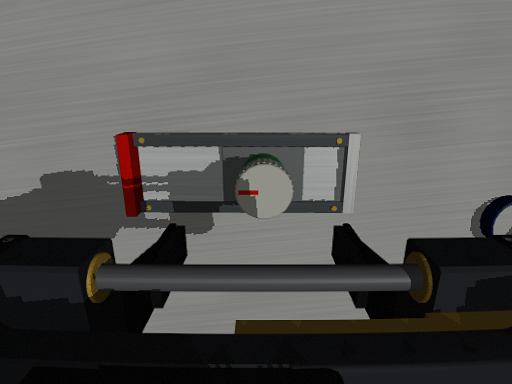

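View pics/scene1.png

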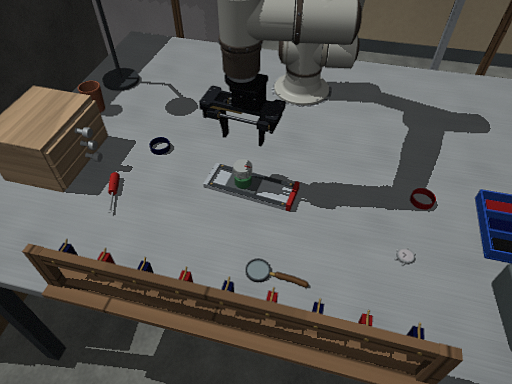

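The wrist view has the cap at about (264,190), centred between the fingers, with the pointer toward the red stop. I'll cross-check its position with the wrist camera.

```bash
python3 - <<'E'
from station import capture
from h import *
c=capture("wrist"); print(plane(c,(264.5,190.5),.0815))
a,b=[plane(c,p,.0165) for p in((142,141),(149,208))],[plane(c,p,.0165) for p in((340,141),(334,208))]
print(a,b,np.mean(a+b,0))
E
```

```text
[ 0.51993127 -0.07720741  0.0815    ]
[array([0.5683645 , 0.04872403, 0.0165    ]), array([0.49252224, 0.05666709, 0.0165    ])] [array([ 0.54718732, -0.16191508,  0.0165    ]), array([ 0.47165326, -0.15337373,  0.0165    ])] [ 0.51993183 -0.05247442  0.0165    ]
```

```bash
python3 -m crank '[{"delta_rot":[0,0,0],"linear":[0.002,0.004,0.03],"gripper":100},{"delta_rot":[0,0,0],"linear":[0,0,0.03],"gripper":100},{"delta_rot":[0,0,0],"linear":[0,0,0.03],"gripper":100},{"delta_rot":[0,0,0],"linear":[0,0,0.02],"gripper":100},{"delta_rot":[0,0,0],"linear":[0,0,0.0125],"gripper":100},{"delta_rot":[0,0,0],"linear":[0,0,0],"gripper":100}]'
python3 st.py 0.5199 -0.077 0.052
```

```text
time_s: 3.42
tcp_pos: [0.5194, -0.0766, 0.0515]
ee_rot: [[0.995, -0.099, -0.001], [-0.099, -0.995, -0.0], [-0.001, 0.0, -1.0]]
wrist_force: [-0.5, 0.2, 0.1]
gripper_width: 1.0
t 3.425 J [  9.3  23.6 -25.8   0.  -40.7  75. ] tcp [ 0.5194 -0.0766  0.0515] F [-0.5  0.2  0.1] w 1.0
yaw of tool y -95.66 z axis [-0.0015 -0.0003 -1.    ]
shift in tool [ 0.0005  0.0004 -0.0005]
```

```bash
python3 -m crank '[{"delta_rot":[0,0,0],"linear":[0,0,0],"gripper":40},{"delta_rot":[0,0,0],"linear":[0,0,0],"gripper":40},{"delta_rot":[0,0,0],"linear":[0,0,0],"gripper":40},{"delta_rot":[0,0,0],"linear":[0,0,0],"gripper":40},{"delta_rot":[0,0,0],"linear":[0,0,0],"gripper":40},{"delta_rot":[0,0,0],"linear":[0,0,0],"gripper":40}]'
python3 st.py 0.5287 0.0177 0.052
```

```text
time_s: 4.18
tcp_pos: [0.5199, -0.0767, 0.0523]
ee_rot: [[0.995, -0.099, 0.0], [-0.099, -0.995, -0.0], [0.0, 0.0, -1.0]]
wrist_force: [-0.6, -1.2, 2.6]
gripper_width: 0.593
t 4.175 J [  9.3  23.5 -25.8   0.  -40.7  75. ] tcp [ 0.5199 -0.0767  0.0523] F [-0.6 -1.2  2.6] w 0.593
yaw of tool y -95.66 z axis [ 0.0002 -0.0001 -1.    ]
shift in tool [-0.0005 -0.0948  0.0003]
```

The cap is gripped, with an opening of about 51.6 mm. Now I'll slide along the track.

```bash
python3 -m crank '[{"delta_rot":[0,0,0],"linear":[0,-0.006,0],"gripper":40},{"delta_rot":[0,0,0],"linear":[0,-0.010,0],"gripper":40},{"delta_rot":[0,0,0],"linear":[0,-0.012,0],"gripper":40},{"delta_rot":[0,0,0],"linear":[0,-0.012,0],"gripper":40},{"delta_rot":[0,0,0],"linear":[0,-0.012,0],"gripper":40},{"delta_rot":[0,0,0],"linear":[0,-0.012,0],"gripper":40},{"delta_rot":[0,0,0],"linear":[0,-0.012,0],"gripper":40},{"delta_rot":[0,0,0],"linear":[0,-0.010,0],"gripper":40},{"delta_rot":[0,0,0],"linear":[0,-0.004,0],"gripper":40},{"delta_rot":[0,0,0],"linear":[0,0,0],"gripper":40}]'
python3 st.py 0.5287 0.0177 0.052
```

```text
time_s: 5.42
tcp_pos: [0.5285, 0.0134, 0.0522]
ee_rot: [[0.995, -0.098, -0.0], [-0.098, -0.995, 0.0], [-0.0, -0.0, -1.0]]
wrist_force: [-2.1, -0.9, 5.0]
gripper_width: 0.592
t 5.425 J [ 19.   23.8 -25.3  -0.  -40.9  65.3] tcp [0.5285 0.0134 0.0522] F [-2.1 -0.9  5. ] w 0.592
yaw of tool y -95.64 z axis [-0.0001  0.0003 -1.    ]
shift in tool [-0.0003 -0.0043  0.0002]
```

```bash
python3 -m crank '[{"delta_rot":[0,0,0],"linear":[0,-0.0015,0],"gripper":40},{"delta_rot":[0,0,0],"linear":[0,-0.0015,0],"gripper":40},{"delta_rot":[0,0,0],"linear":[0,-0.001,0],"gripper":40},{"delta_rot":[0,0,0],"linear":[0,0,0],"gripper":40}]'
python3 st.py 0.5287 0.0177 0.052
python3 -m crank '[{"delta_rot":[0,0,0],"linear":[0,-0.001,0],"gripper":40},{"delta_rot":[0,0,0],"linear":[0,0,0],"gripper":40}]'
python3 st.py 0.5287 0.0177 0.052
```

```text
time_s: 5.92
tcp_pos: [0.5289, 0.0163, 0.0522]
ee_rot: [[0.995, -0.099, -0.001], [-0.099, -0.995, -0.001], [-0.0, 0.001, -1.0]]
wrist_force: [-1.6, -4.9, 4.9]
gripper_width: 0.594
t 5.925 J [ 19.4  23.8 -25.3   0.  -41.   64.9] tcp [0.5289 0.0163 0.0522] F [-1.6 -4.9  4.9] w 0.594
yaw of tool y -95.67 z axis [-0.0005 -0.0007 -1.    ]
shift in tool [-0.0003 -0.0014  0.0002]
time_s: 6.18
tcp_pos: [0.5289, 0.0172, 0.0522]
ee_rot: [[0.995, -0.099, -0.001], [-0.099, -0.995, -0.001], [-0.0, 0.001, -1.0]]
wrist_force: [-0.5, -6.7, 5.3]
gripper_width: 0.594
t 6.175 J [ 19.5  23.8 -25.2   0.  -41.   64.8] tcp [0.5289 0.0172 0.0522] F [-0.5 -6.7  5.3] w 0.594
yaw of tool y -95.68 z axis [-0.0006 -0.0008 -1.    ]
shift in tool [-0.0003 -0.0005  0.0002]
```

```bash
for i in 1; do python3 -m crank '[{"delta_rot":[0,0,0],"linear":[0,-0.001,0],"gripper":40},{"delta_rot":[0,0,0],"linear":[0,0,0],"gripper":40}]'; done
python3 -m crank '[{"delta_rot":[0,0,0],"linear":[0,-0.001,0],"gripper":40},{"delta_rot":[0,0,0],"linear":[0,0,0],"gripper":40}]'
python3 st.py 0.5287 0.0177 0.052
python3 - <<'E'
from station import capture
import cv2
for n in("wrist","scene"):
    im=capture(n)["img"]; cv2.imwrite(f"pics/{n}2.png",im)
cv2.imwrite("pics/scene2z.png",cv2.resize(im[140:220,195:325],None,fx=6,fy=6,interpolation=cv2.INTER_CUBIC))
E
```

```text
time_s: 6.42
tcp_pos: [0.529, 0.0182, 0.0522]
ee_rot: [[0.995, -0.099, -0.001], [-0.099, -0.995, -0.001], [-0.0, 0.001, -1.0]]
wrist_force: [-0.8, -5.3, 5.0]
gripper_width: 0.594
time_s: 6.68
tcp_pos: [0.5291, 0.019, 0.0522]
ee_rot: [[0.995, -0.099, -0.001], [-0.099, -0.995, -0.001], [-0.001, 0.001, -1.0]]
wrist_force: [-0.8, -5.6, 5.0]
gripper_width: 0.591
t 6.675 J [ 19.6  23.9 -25.2   0.1 -41.   64.6] tcp [0.5291 0.019  0.0522] F [-0.8 -5.6  5. ] w 0.591
yaw of tool y -95.67 z axis [-0.0007 -0.0011 -1.    ]
shift in tool [-0.0003  0.0013  0.0002]
```

View pics/scene2z.png

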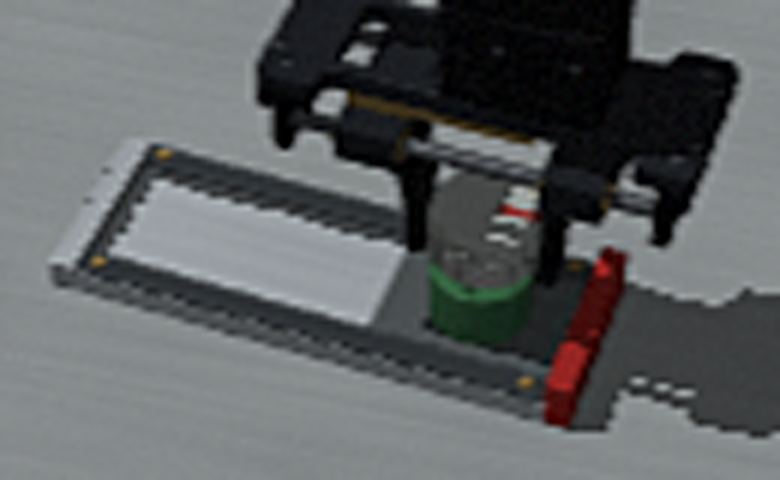

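View pics/wrist2.png

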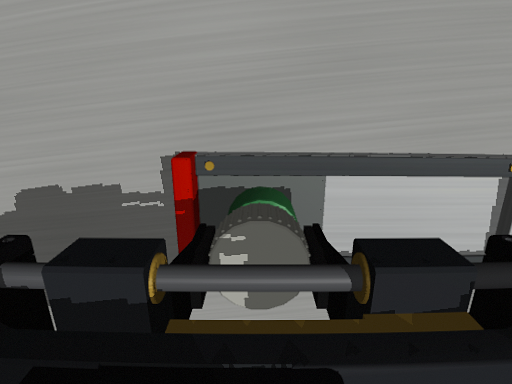

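The sled looks nearly against the stop, but the force is still only friction (about 5.5 N). I'll keep pushing in small steps until it rises.

```bash
python3 -m crank '[{"delta_rot":[0,0,0],"linear":[0,-0.001,0],"gripper":40},{"delta_rot":[0,0,0],"linear":[0,0,0],"gripper":40}]'
python3 -m crank '[{"delta_rot":[0,0,0],"linear":[0,-0.001,0],"gripper":40},{"delta_rot":[0,0,0],"linear":[0,0,0],"gripper":40}]'
python3 - <<'E'
from station import capture
from h import *
c=capture("wrist"); o=np.array([.5218,-.052]); d=np.array([.0984,.9951])
p=plane(c,(325,200),.012); print(p,(p[:2]-o)@d,"want .025")
E
```

```text
time_s: 7.02
tcp_pos: [0.5291, 0.0192, 0.0524]
ee_rot: [[0.995, -0.099, -0.001], [-0.099, -0.995, -0.002], [-0.001, 0.002, -1.0]]
wrist_force: [-0.3, -9.8, 4.7]
gripper_width: 0.594
time_s: 7.28
tcp_pos: [0.5291, 0.0195, 0.0525]
ee_rot: [[0.995, -0.099, -0.002], [-0.099, -0.995, -0.003], [-0.001, 0.003, -1.0]]
wrist_force: [0.9, -12.2, 7.5]
gripper_width: 0.593
[ 0.53534435 -0.0285331   0.012     ] 0.0246846808138631 want .025
```

The force rose to 12 N and the motion stalled at y = 0.0195. The sled's rear edge measures 24.7 mm along the track, where 25 is expected. The jar is at the stop, so I'll press the cap down.

```bash
python3 -m crank '[{"delta_rot":[0,0,0],"linear":[0,0,0],"gripper":40},{"delta_rot":[0,0,0],"linear":[0,0,0.002],"gripper":40},{"delta_rot":[0,0,0],"linear":[0,0,0.002],"gripper":40},{"delta_rot":[0,0,0],"linear":[0,0,0.002],"gripper":40},{"delta_rot":[0,0,0],"linear":[0,0,0.002],"gripper":40},{"delta_rot":[0,0,0],"linear":[0,0,0.001],"gripper":40},{"delta_rot":[0,0,0],"linear":[0,0,0],"gripper":40}]'
python3 st.py
python3 - <<'E'
from station import capture
import cv2
im=capture("scene")["img"]
cv2.imwrite("pics/scene3z.png",cv2.resize(im[140:220,195:325],None,fx=6,fy=6,interpolation=cv2.INTER_CUBIC))
E
```

```text
time_s: 8.2
tcp_pos: [0.5291, 0.0192, 0.0446]
ee_rot: [[0.995, -0.098, -0.002], [-0.098, -0.995, -0.004], [-0.001, 0.004, -1.0]]
wrist_force: [-2.2, -13.9, 12.6]
gripper_width: 0.595
t 8.2 J [ 19.7  24.5 -25.6   0.2 -40.   64.4] tcp [0.5291 0.0192 0.0446] F [ -2.2 -13.9  12.6] w 0.595
yaw of tool y -95.65 z axis [-0.0015 -0.0035 -1.    ]
```

View pics/scene3z.png

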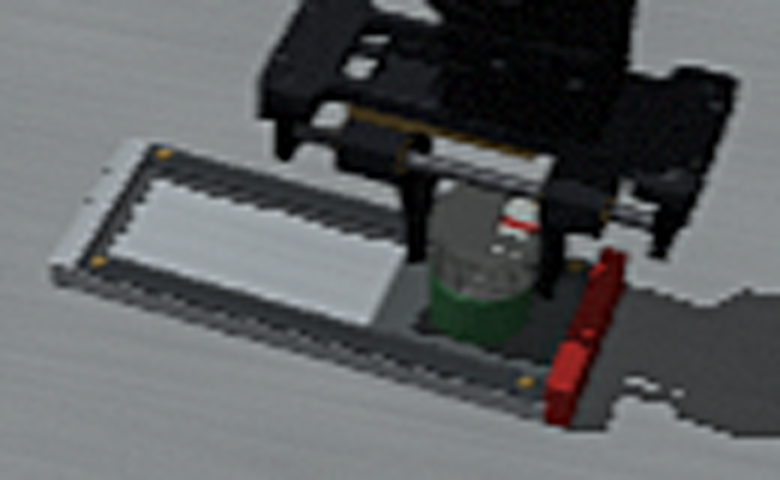

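The cap is about 8 mm down in the picture and the upward force has risen to match the spring. I'll press 1 mm further and twist 60°.

```bash
python3 -m crank '[{"delta_rot":[0,0,0],"linear":[0,0,0.001],"gripper":40},{"delta_rot":[0,0,-0.05],"linear":[0,0,0],"gripper":40},{"delta_rot":[0,0,-0.08],"linear":[0,0,0],"gripper":40},{"delta_rot":[0,0,-0.08],"linear":[0,0,0],"gripper":40},{"delta_rot":[0,0,-0.08],"linear":[0,0,0],"gripper":40},{"delta_rot":[0,0,0],"linear":[0,0,0],"gripper":40}]'
python3 st.py; python3 -c "
from station import r;print(r.sense()['moment'])"
```

```text
time_s: 9.0
tcp_pos: [0.528, 0.0193, 0.0426]
ee_rot: [[0.982, 0.19, -0.004], [0.19, -0.982, -0.003], [-0.004, 0.003, -1.0]]
wrist_force: [-2.7, -12.5, 9.6]
gripper_width: 0.592
t 9.0 J [ 19.8  24.7 -25.8   0.2 -39.8  81.1] tcp [0.528  0.0193 0.0426] F [ -2.7 -12.5   9.6] w 0.592
yaw of tool y -79.05 z axis [-0.0038 -0.0033 -1.    ]
[-3.45807689  0.69059835  0.0380212 ]
```

```bash
python3 -m crank '[{"delta_rot":[0,0,-0.09],"linear":[0,0,0],"gripper":40},{"delta_rot":[0,0,-0.09],"linear":[0,0,0],"gripper":40},{"delta_rot":[0,0,-0.09],"linear":[0,0,0],"gripper":40},{"delta_rot":[0,0,-0.09],"linear":[0,0,0],"gripper":40},{"delta_rot":[0,0,0],"linear":[0,0,0],"gripper":40}]'
python3 st.py; python3 - <<'E'
from station import capture,r
import cv2
print(r.sense()['moment'])
for n in("wrist","scene"):
    im=capture(n)["img"]; cv2.imwrite(f"pics/{n}4.png",im)
cv2.imwrite("pics/scene4z.png",cv2.resize(im[140:220,195:325],None,fx=6,fy=6,interpolation=cv2.INTER_CUBIC))
E
```

```text
time_s: 9.62
tcp_pos: [0.5282, 0.0196, 0.0426]
ee_rot: [[0.852, 0.524, -0.003], [0.524, -0.852, -0.003], [-0.004, 0.001, -1.0]]
wrist_force: [-1.7, -10.3, 8.7]
gripper_width: 0.594
t 9.625 J [ 19.8  24.7 -25.7   0.1 -39.8 101.7] tcp [0.5282 0.0196 0.0426] F [ -1.7 -10.3   8.7] w 0.594
yaw of tool y -58.42 z axis [-0.0032 -0.0028 -1.    ]
[-3.13683711  0.57488864 -0.02104387]
```

View pics/scene4z.png

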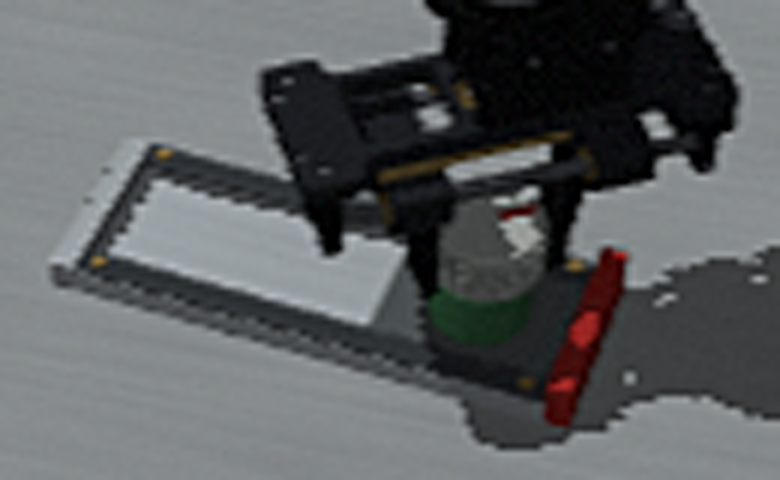

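View pics/wrist4.png

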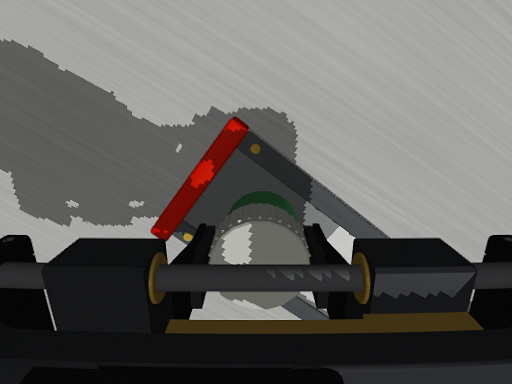

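The wrist and scene views show the pointer turning with the gripper, now near (517,210) in the zoomed scene. The twist torque is tiny, so nothing is jammed. I'm continuing to about 60°.

```bash
python3 -m crank '[{"delta_rot":[0,0,-0.09],"linear":[0,0,0],"gripper":40},{"delta_rot":[0,0,-0.09],"linear":[0,0,0],"gripper":40},{"delta_rot":[0,0,-0.09],"linear":[0,0,0],"gripper":40},{"delta_rot":[0,0,-0.09],"linear":[0,0,0],"gripper":40},{"delta_rot":[0,0,-0.04],"linear":[0,0,0],"gripper":40},{"delta_rot":[0,0,0],"linear":[0,0,0],"gripper":40},{"delta_rot":[0,0,0],"linear":[0,0,0],"gripper":40}]'
python3 st.py; python3 - <<'E'
from station import capture,r
import cv2
print(r.sense()['moment'])
for n in("wrist","scene"):
    im=capture(n)["img"]; cv2.imwrite(f"pics/{n}5.png",im)
cv2.imwrite("pics/scene5z.png",cv2.resize(im[140:220,195:325],None,fx=6,fy=6,interpolation=cv2.INTER_CUBIC))
E
```

```text
time_s: 10.6
tcp_pos: [0.528, 0.0199, 0.0425]
ee_rot: [[0.581, 0.814, -0.004], [0.814, -0.581, -0.003], [-0.004, -0.001, -1.0]]
wrist_force: [-3.8, -9.5, 9.6]
gripper_width: 0.59
t 10.6 J [ 19.8  24.7 -25.7   0.1 -39.8 124.6] tcp [0.528  0.0199 0.0425] F [-3.8 -9.5  9.6] w 0.59
yaw of tool y -35.54 z axis [-0.0035 -0.0025 -1.    ]
[-2.79877995  0.79711043 -0.01820368]
```

View pics/scene5z.png

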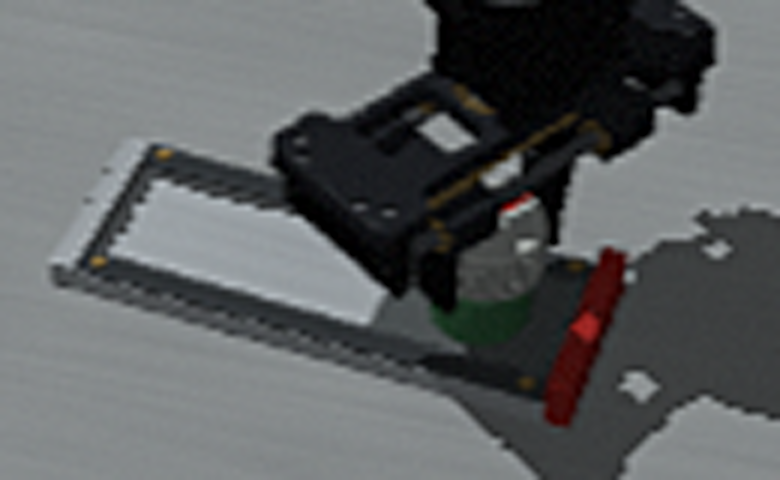

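View pics/wrist5.png

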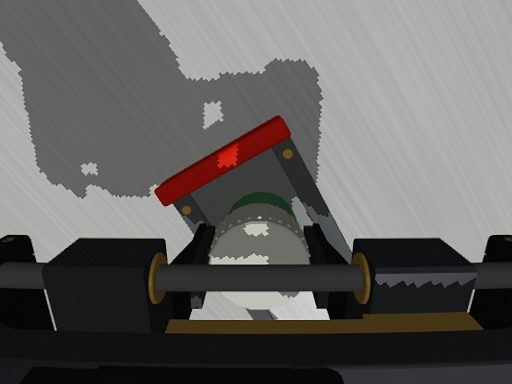

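The tool has turned 60.1° and the pointer has turned with it. I'll lift gently and watch the force.

```bash
python3 -m crank '[{"delta_rot":[0,0,0],"linear":[0,0,-0.003],"gripper":40},{"delta_rot":[0,0,0],"linear":[0,0,-0.003],"gripper":40},{"delta_rot":[0,0,0],"linear":[0,0,-0.003],"gripper":40},{"delta_rot":[0,0,0],"linear":[0,0,-0.003],"gripper":40},{"delta_rot":[0,0,0],"linear":[0,0,0],"gripper":40}]'
python3 st.py
python3 -m crank '[{"delta_rot":[0,0,0],"linear":[0,0,-0.003],"gripper":40},{"delta_rot":[0,0,0],"linear":[0,0,-0.003],"gripper":40},{"delta_rot":[0,0,0],"linear":[0,0,0],"gripper":40}]'
python3 st.py;  python3 - <<'E'
from station import capture,r
import cv2
for n in("wrist","scene"):
    im=capture(n)["img"]; cv2.imwrite(f"pics/{n}6.png",im)
cv2.imwrite("pics/scene6z.png",cv2.resize(im[140:220,195:325],None,fx=6,fy=6,interpolation=cv2.INTER_CUBIC))
E
```

```text
time_s: 11.32
tcp_pos: [0.5284, 0.0208, 0.0535]
ee_rot: [[0.581, 0.814, -0.003], [0.814, -0.581, -0.001], [-0.003, -0.001, -1.0]]
wrist_force: [-0.9, -6.2, 1.9]
gripper_width: 0.594
t 11.325 J [ 19.9  23.7 -25.1   0.  -41.3 124.6] tcp [0.5284 0.0208 0.0535] F [-0.9 -6.2  1.9] w 0.594
yaw of tool y -35.55 z axis [-0.0026 -0.0013 -1.    ]
time_s: 11.7
tcp_pos: [0.5284, 0.0209, 0.059]
ee_rot: [[0.582, 0.814, -0.003], [0.814, -0.582, -0.001], [-0.002, -0.002, -1.0]]
wrist_force: [-0.7, -7.2, -0.6]
gripper_width: 0.587
t 11.7 J [ 19.9  23.3 -24.8   0.  -42.1 124.6] tcp [0.5284 0.0209 0.059 ] F [-0.7 -7.2 -0.6] w 0.587
yaw of tool y -35.56 z axis [-0.0028 -0.0011 -1.    ]
```

View pics/scene6z.png

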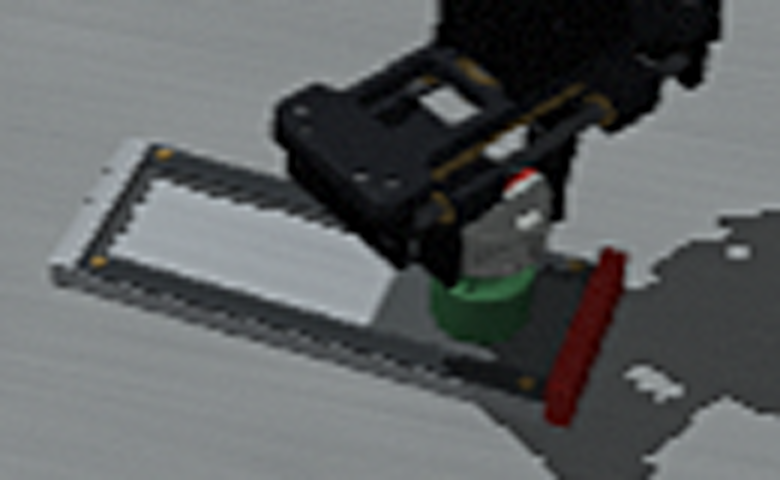

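View pics/wrist6.png

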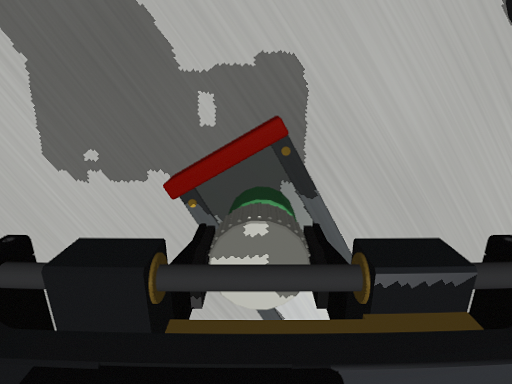

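The cap is rising with no downward pull, and the jar is still at the stop. I'm lifting the rest of the way.

```bash
python3 -m crank '[{"delta_rot":[0,0,0],"linear":[-0.0008,0.0006,-0.004],"gripper":40},{"delta_rot":[0,0,0],"linear":[0,0,-0.005],"gripper":40},{"delta_rot":[0,0,0],"linear":[0,0,-0.007],"gripper":40},{"delta_rot":[0,0,0],"linear":[0,0,-0.008],"gripper":40},{"delta_rot":[0,0,0],"linear":[0,0,-0.01],"gripper":40},{"delta_rot":[0,0,0],"linear":[0,0,-0.01],"gripper":40},{"delta_rot":[0,0,0],"linear":[0,0,-0.01],"gripper":40},{"delta_rot":[0,0,0],"linear":[0,0,-0.008],"gripper":40},{"delta_rot":[0,0,0],"linear":[0,0,-0.003],"gripper":40},{"delta_rot":[0,0,0],"linear":[0,0,0],"gripper":40}]'
python3 -m crank '[{"delta_rot":[0,0,0],"linear":[0,0,0],"gripper":40},{"delta_rot":[0,0,0],"linear":[0,0,0],"gripper":40},{"delta_rot":[0,0,0],"linear":[0,0,0],"gripper":40},{"delta_rot":[0,0,0],"linear":[0,0,0],"gripper":40}]'
python3 st.py;  python3 - <<'E'
from station import capture,r
import cv2
for n in("top","wrist","scene"):
    im=capture(n)["img"]; cv2.imwrite(f"pics/{n}7.png",im)
cv2.imwrite("pics/scene7z.png",cv2.resize(im[120:220,195:325],None,fx=6,fy=6,interpolation=cv2.INTER_CUBIC))
E
```

```text
time_s: 13.05
tcp_pos: [0.5295, 0.0209, 0.1251]
ee_rot: [[0.581, 0.814, 0.0], [0.814, -0.581, 0.0], [0.0, -0.0, -1.0]]
wrist_force: [-1.3, -0.2, -0.5]
gripper_width: 0.597
time_s: 13.55
tcp_pos: [0.5295, 0.0209, 0.1249]
ee_rot: [[0.581, 0.814, -0.0], [0.814, -0.581, -0.0], [-0.0, -0.0, -1.0]]
wrist_force: [-0.6, 0.1, -0.4]
gripper_width: 0.59
t 13.55 J [ 19.8  18.3 -20.7  -0.  -51.  124.7] tcp [0.5295 0.0209 0.1249] F [-0.6  0.1 -0.4] w 0.59
yaw of tool y -35.5 z axis [-0.0003 -0.0001 -1.    ]
```

View pics/scene7z.png

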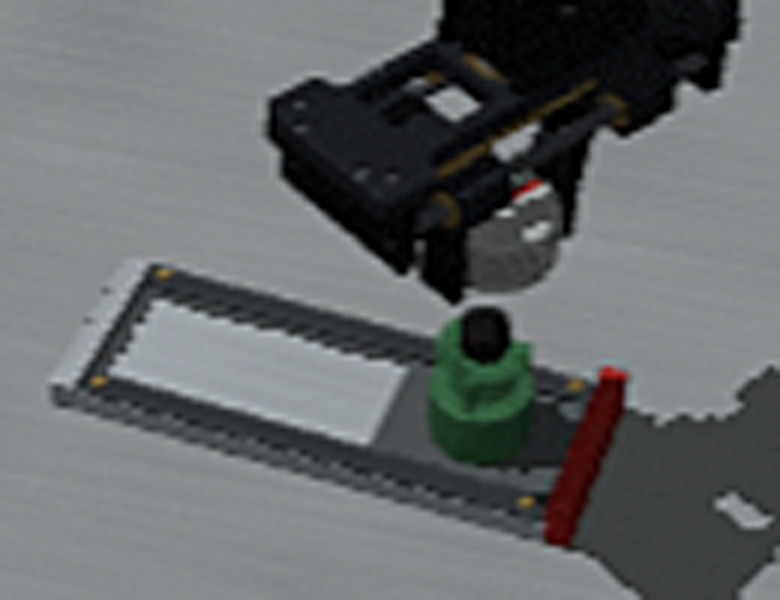

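View pics/wrist7.png

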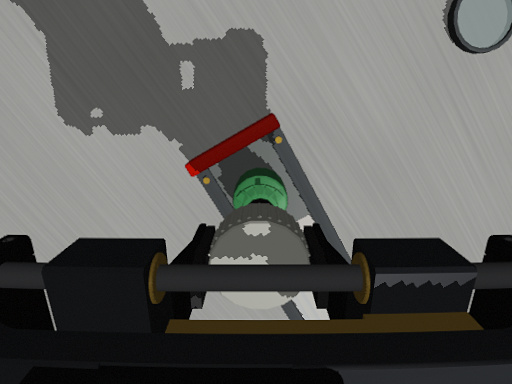

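View pics/top7.png

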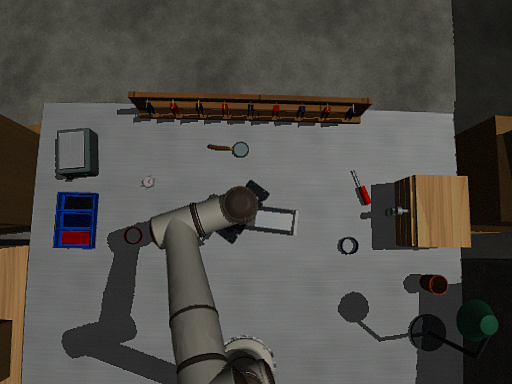

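The cap is off, with the black seal visible at (485,335) in the zoomed scene, and the jar's sled is still by the stop. The cap's outline in the scene view needs a tilt check, so I'll compare it with the wrist view from before the press.

```bash
python3 - <<'E'
import cv2,numpy as np
a=cv2.imread("pics/wrist2.png")[180:315,185:335];b=cv2.imread("pics/wrist7.png")[180:315,185:335]
im=np.hstack([a,b]); im=cv2.resize(im,None,fx=2.6,fy=2.6,interpolation=cv2.INTER_CUBIC); cv2.imwrite("pics/cmp.png",np.clip(im*1.3,0,255).astype(np.uint8))
s=cv2.imread("pics/scene7.png")[140:180,255:300]; cv2.imwrite("pics/capz.png",np.clip(cv2.resize(s,None,fx=14,fy=14,interpolation=cv2.INTER_CUBIC)*1.5,0,255).astype(np.uint8))
E
```

```text
(no output)
```

View pics/cmp.png

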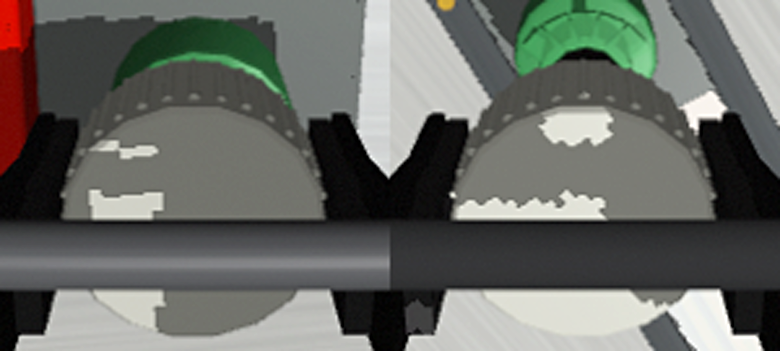

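View pics/capz.png

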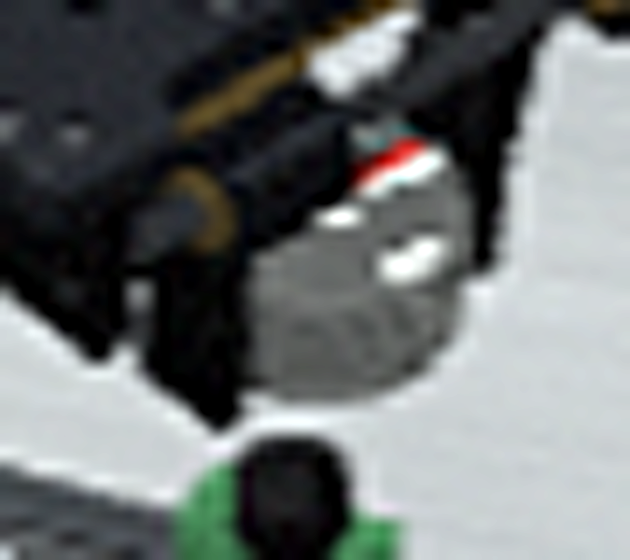

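The wrist views are nearly identical, though the side band looks slightly thinner now. I'll put a number on the tilt using rays to three rim points.

```bash
python3 - <<'E'
from station import capture,r
from h import *
from scipy.optimize import least_squares
c=capture("wrist"); s=r.sense(); R=s["ee_rot"];p=s["tcp_pos"]
T=np.eye(4);T[:3,:3]=R;T[:3,3]=p
c["world_from_camera"]=np.linalg.inv(T)@c["world_from_camera"]
print(c["world_from_camera"].round(3))
def solve(vs):
    def f(q):
        x,z,t=q; ax=np.array([np.sin(t),0,-np.cos(t)]); u=np.array([np.cos(t),0,np.sin(t)])
        o=np.array([x,0,z]) # rim centre
        P=[o+.026*u,o+.0265*ax+.026*u,o+.0265*ax-.026*u]
        return [proj(c,a)[1]-v for a,v in zip(P,vs)]
    k=least_squares(f,[0,0,0],x_scale=[.01,.01,.1]); return k.x,k.cost
for vs in ((202.3,221.2,308.8),(202.3,217.3,308.8)):
    q,e=solve(vs); print("x,z mm",q[:2]*1000,"tilt deg",np.degrees(q[2]),e)
for n in (2,4,5,6,7):
    g=cv2.cvtColor(cv2.imread(f"pics/wrist{n}.png"),cv2.COLOR_BGR2GRAY); print(n,[int(x) for x in g[196:230,259]],[int(x) for x in g[300:314,259]])
E
```

```text
[[ 0.    -0.957 -0.291  0.08 ]
 [ 1.     0.     0.001 -0.   ]
 [-0.001 -0.291  0.957 -0.163]
 [ 0.     0.     0.     1.   ]]
x,z mm [-2.00649059 -0.30067647] tilt deg -1.163895627557879 0.0
x,z mm [-2.7402856   0.02925999] tilt deg 2.95509986571674 0.0
2 [37, 38, 40, 45, 82, 93, 79, 59, 56, 59, 58, 58, 58, 57, 58, 58, 58, 58, 57, 56, 88, 92, 71, 58, 55, 82, 86, 86, 88, 89, 89, 88, 89, 89] [88, 88, 88, 88, 89, 89, 88, 88, 81, 118, 145, 149, 146, 144]
4 [36, 37, 38, 38, 39, 37, 43, 67, 71, 68, 70, 69, 69, 69, 70, 69, 69, 70, 70, 68, 91, 106, 92, 72, 67, 90, 100, 101, 105, 104, 105, 104, 104, 104] [104, 104, 103, 103, 103, 100, 136, 175, 184, 169, 161, 164, 168, 168]
5 [42, 40, 40, 41, 41, 39, 44, 71, 75, 74, 73, 74, 73, 73, 74, 74, 74, 73, 73, 68, 156, 202, 162, 90, 66, 120, 141, 139, 191, 195, 194, 193, 193, 193] [190, 190, 190, 190, 190, 190, 190, 191, 195, 146, 83, 78, 79, 79]
6 [38, 39, 39, 62, 100, 107, 82, 70, 70, 71, 71, 71, 71, 70, 71, 71, 72, 71, 69, 64, 197, 138, 83, 69, 73, 133, 137, 148, 187, 190, 189, 189, 189, 189] [186, 186, 186, 186, 186, 186, 186, 187, 187, 138, 79, 72, 69, 90]
7 [109, 113, 50, 2, 6, 5, 26, 63, 65, 64, 63, 64, 63, 64, 64, 63, 63, 63, 62, 81, 95, 99, 69, 60, 73, 121, 125, 149, 174, 176, 175, 175, 175, 174] [172, 171, 172, 172, 172, 172, 172, 172, 169, 158, 156, 157, 157, 158]
```

The rim profiles before and after agree within a pixel. That puts the cap level to a few degrees, with its rim about 121 mm above the jar's origin. The sled's rear edge is at the same pixels as when it was against the stop. The bystanders look unmoved in the top view, and the wrist force is near zero. I'm handing in.

```bash
python3 st.py; python3 -c "
from station import workorder; print(workorder.finish_job())"; python3 st.py
```

```text
t 13.75 J [ 19.8  18.3 -20.7   0.  -51.  124.7] tcp [0.5296 0.0209 0.125 ] F [-0.2 -0.4 -0. ] w 0.592
yaw of tool y -35.5 z axis [-0. -0. -1.]
the job is handed in; nothing more can be done
None
the job is handed in; nothing more can be done
```

I slid the jar by its cap to the red stop, pressed the cap down about 8–10 mm and twisted it 60° anticlockwise. I then lifted it clear and handed in while holding it still, after about 13.8 s of the 40 s. No verdict is reported, so the results below come from my own checks.

- **Jar at the stop:** the push force rose to about 12 N and motion stalled. The sled's rear edge measured 24.7 mm along the track, where 25 is expected, and it was at the same pixels after the lift.
- **Cap free:** there was no pull on the gripper during the lift, and the black seal was visible afterwards.
- **Final hold:** gripper opening about 51.5 mm, wrist force about 0 N, cap rim 121–124 mm above the jar's origin and within a few mm of its axis.
- **Bystanders:** they appear unmoved in the top view, judged by eye.

**Checks that disagreed:**
- **Tilt:** a rough reading by eye gave about 3–5°, while pixel profiles taken before and after showed about 1–2° or less. Both are under the 11° limit.
- **Tool drop:** the tool sank about 1 mm more than commanded early in the twist. That may be a small slip on the cap or the spring giving way, and it had no visible effect on the lift.

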